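# Weigh a bushing on the beam balance and bin it by weight

## Task

Set the copper bushing fully home over the pin of the balance pan and let go, then slide the red-finned weight along the beam until the beam rests level by itself with nothing touching it. Leave the weight there and set the bushing gently, standing upright, in the blue bin if the weight stopped on the blue outer part of the bar, or in the white bin if it stopped on the white inner part. The knife edges are delicate: press on the pan and beam with less than about 20 N, pinch the sliding weight with no more than about 10 N, and leave the other things on the bench where they are.

Things in the scene. Friction and masses are not known exactly. Their poses are not given: they have to be found in the camera images.
- balance: Small beam balance fixed on the bench, grey foot 100 x 170 x 16 mm; origin under the foot's middle. The beam runs along its y: pan on the +y side, sliding weight on the -y side; z up. Pivot 100 mm above the origin; beam 12 mm wide, 14 mm high, ending 157 mm from the pivot at -y. White from the pivot to 93 mm out, then blue. A red pointer hangs before a dial with a green centre mark.
- beam (a joint): Tilt of the beam, rad: 0 level, positive pan down, stops at -0.12 and 0.12. Swings freely, damped, settles in about 1 s. Level means within 0.03. Near level, the weight moved 10 mm outwards lowers the tilt by about 0.05. Empty, it rests on the weight's side; with the bushing on and the weight near the pivot, pan down.
- poise (a joint): Position of the sliding weight along the bar, m: 0 at its inner end (its middle 30 mm from the pivot), 0.105 at the outer stop, growing away from the pan. The colour border is at 0.063. About 1 N moves it and it stays where left. Where it balances depends on the bushing's hidden weight (0.15 to 0.35 kg).
- poise_fin (a point): Centre of the upright red grip fin of the sliding weight: 18 mm along the beam (y of the balance), 26 mm across it, 36 mm high; its top is 18 mm above this point, the top of the bar 24 mm below it. Below the fin is a brass saddle of the same 18 mm length along the beam, 34 mm across.
- pan_seat (a point): Centre of the pan's upper face: steel disc 64 mm across on the beam, 100 mm from the pivot, tilting with it (some 24 mm up and down between the stops); z axis along the pin. The pin stands up here, 16 mm thick, 21 mm high, its top 7 mm tapered to 6 mm.
- bushing_center (a point): Centre of the loose copper-coloured bushing, a tube 40 mm outside, 20 mm bore, 40 mm high, standing upright (z along its bore); seated on the pan this point is 20 mm above the pan face.
- bushing: The same bushing, origin at the centre of its underside.
- light_bin_in (a point): Centre of the inner floor (4 mm above the bench) of the white bin for light bushings: open tray, 124 x 124 mm outside, 28 mm high, 4 mm walls, fixed.
- heavy_bin_in (a point): Centre of the inner floor (4 mm above the bench) of the blue bin for heavy bushings: the same size, fixed. Which of the two bins stands nearer the robot varies.
- tape_roll: Bystander: roll of blue tape, 66 mm across, 19 mm high; origin under its middle.
- washer_tin: Bystander: round open tin of screws, 64 mm across, 28 mm high; origin under its middle.
- fuse_box: Bystander: small white carton with a blue band, 60 x 45 x 55 mm high; origin under its middle.
- marker: Bystander: black marker pen lying along its y axis, 121 mm long, 17 mm thick; origin under its middle.
Not all that is in view belongs to the job. Of the things that look like the bushing, take the one that is farthest to the robot's right at the start.

How it is judged:
By the outcome, as a careful person would: the job done as asked, in the order asked, and still so for the second after the job is handed in, with the robot touching nothing.
It also fails if it takes over 69 s, if anything falls off the work surface, if the arm or the gripper's body presses on something with over 40 N, if the wrist force passes 120 N, or if a joint passes its speed limit or range.

## Robot

A 7-joint arm with a two-finger parallel gripper is mounted at the origin on a cart in front of the work surface, level with it; the furniture and walls round the work are solid. World frame = base frame: x ahead of the robot, y to its left, z up, the work surface at z = 0. Lengths are in m, angles in rad, forces in N, time in s.
With the tool pointing down it reaches from about 0.425 to 0.95 m from the base axis. Payload 4.7 kg.
Tool frame: the origin (TCP) lies between the finger pads; the fingertips stand 25 mm ahead of it and the grasp point (between the pads) lies 6 mm ahead of it; z points along the fingers, y is the line along which they close (so a half turn about z gives the same grasp; the last joint's range is limited). The gripper opens to 85 mm and grips with 20 to 120 N. Pads are 22 mm wide; open, the fingers measure 114 mm over their backs; the gripper's body (76 mm by 85 mm) begins 54 mm behind the grasp point. The pads swing forward as they close: fully open they stand 13 mm farther back than shut.
Start: joints at [1.238, 0.469, -0.049, 1.532, 0.024, 1.141, -0.082], TCP at [0.202, -0.644, 0.256] pointing down, gripper open.
Joint ranges: [-2.59, 2.59], [-0.33, 1.99], [-1.39, 1.29], [0.1, 2.45], [-1.04, 4.18], [0.21, 1.99], [-2.66, 2.66]. Speed limits (rad/s): [2.57, 2.57, 3.14, 3.14, 3.14, 3.14, 3.14].

## Interface

Orientations are given as a 3x3 rotation matrix whose columns are the frame's x, y, z axes.
In Python, from rig import * gives the robot as it stands. Calls block until the motion is done:
- movep(position, orientation): joint-space move of the TCP to a pose.
- move_l(position, attitude=None, feed=0.15, until_force=None): straight line of the TCP; attitude=None keeps the orientation; feed is the mean speed in m/s. With until_force (N) it stops when the force on the tool has changed by that much, and returns True; else False.
- move_joints(angles): joint-space move.
- command_gripper(opening, newtons=None): finger opening in m; newtons is the grip in N (None keeps the last); returns when the fingers have stopped.
- sleep(seconds).
- inverse_kinematics(position, orientation): joint angles nearest the present ones, or None.
- sense(): the state.
- camera(name): name is "scene" or "side" or "wrist"; returns (picture, depth): 400x640x3 uint8, red, green, blue; 400x640 float32, m along the optical axis (not along the pixel's ray), 0 where there is no reading.
- camera_params(name): a dict with "K" (3x3 intrinsics, pixels), "dist" ([k1, k2, p1, p2, k3] as OpenCV has them; the pictures are not rectified), "position" and "rotation" of the camera in the world; the wrist camera has in their place "tool_from_camera" (4x4, takes a point from camera to tool coordinates, whose origin is the TCP and whose axes are the flange's). Camera axes: x right, y down, z forward; pixel columns grow to the right and rows downward; lengths in m; the calibration is good to about 2 mm. A picture is of the moment at which its call begins: read the wrist's pose just before it. camera_params takes no time and is no camera call.
A pose or a line that the arm cannot do raises Unreachable and nothing moves.
- finish_job(): hands the job in; it is judged then, once.
The state is a dict: "time_s": time; "joint_pos": joint angles; "qd": joint speeds; "joint_efforts": joint torques, N m; "position": TCP position; "tcp_rot": TCP orientation; "wrist_force": force on the tool from outside, world axes, zero at the start; "ft_torque": the same for the moment, N m; "finger_gap": finger opening in m; "gripper_force": force on a finger pad.
Only numpy, scipy, OpenCV 4.12 (cv2) and the standard library are available. Lean on these libraries where they do the work, as an engineer would, in place of code of your own. Each camera call takes 0.05 s, during which the arm holds its last target. There are 200 camera calls.

## Working session

There is one attempt and no reset: what is moved stays moved. The work goes in short steps, each a Python script; the robot and the scene stay as the last script left them, time stands still between calls to the robot, and variables do not carry over. Pictures are saved under pics/ and viewed, at most 10 in all, crops included, and the job is handed in when it is done.

```bash
mkdir -p pics; ls; python3 - <<'E'
from rig import *
import cv2,numpy as np
s=sense();print(s['time_s'],s['position'],s['tcp_rot'],s['finger_gap'],s['gripper_force'])
for n in("scene","side"):
    p,d=camera(n);cv2.imwrite(f"pics/{n}0.png",p[:,:,::-1]);np.savez(f"pics/{n}0.npz",p=p,d=d)
for n in("scene","side","wrist"):print(n,camera_params(n))
E
```

```text
pics
0.0 [ 0.20175892 -0.64356991  0.25522527] [[ 9.54194466e-01  2.99186314e-01 -6.85581268e-04]
 [ 2.99187088e-01 -9.54192556e-01  1.91123582e-03]
 [-8.23609405e-05 -2.02880771e-03 -9.99997939e-01]] 0.08545126070006025 0.0
scene {'K': array([[446.21538733,   0.        , 317.40547538],
       [  0.        , 446.21538733, 201.04396932],
       [  0.        ,   0.        ,   1.        ]]), 'dist': array([-0.09268424,  0.        ,  0.        ,  0.        ,  0.        ]), 'position': array([-0.16120949,  1.0973197 ,  0.75831881]), 'rotation': array([[-0.80096524, -0.31317941,  0.51026792],
       [-0.59844753,  0.39351749, -0.69785711],
       [ 0.01775513, -0.86432786, -0.50261527]])}
side {'K': array([[502.12802941,   0.        , 319.73463699],
       [  0.        , 502.12802941, 206.67749576],
       [  0.        ,   0.        ,   1.        ]]), 'dist': array([0.04222691, 0.        , 0.        , 0.        , 0.        ]), 'position': array([ 0.29933049, -0.66222287,  0.88554228]), 'rotation': array([[ 0.97921181, -0.12118235,  0.16266247],
       [-0.2023754 , -0.63793637,  0.74302179],
       [ 0.01372718, -0.76049459, -0.64919916]])}
wrist {'K': array([[359.57892649,   0.        , 327.79712526],
       [  0.        , 359.57892649, 200.91110553],
       [  0.        ,   0.        ,   1.        ]]), 'dist': array([0.00154414, 0.        , 0.        , 0.        , 0.        ]), 'tool_from_camera': array([[-1.44487133e-04, -9.47304800e-01, -3.20333567e-01,
         8.18460738e-02],
       [ 9.99999706e-01, -3.77919747e-04,  6.66549256e-04,
         4.97473524e-04],
       [-7.52485691e-04, -3.20333377e-01,  9.47304577e-01,
        -1.16356827e-01],
       [ 0.00000000e+00,  0.00000000e+00,  0.00000000e+00,
         1.00000000e+00]])}
```

View pics/scene0.png

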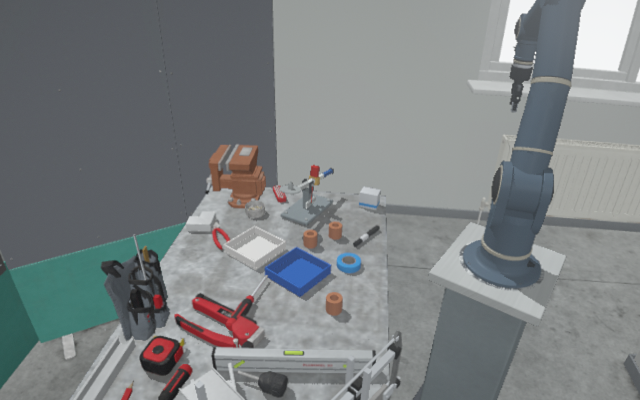

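View pics/side0.png

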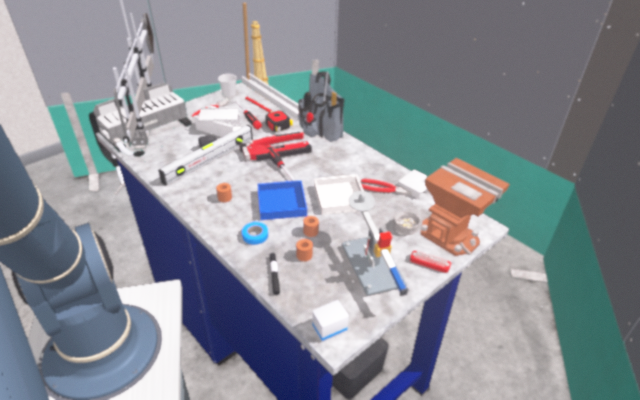

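The scene view shows white and blue bins (255,247 and 298,270), bushings at (335,230), (310,240), (334,304) and the balance at (312,195). The side view shows bushings at (304,249), (311,227), (224,192), the pan at (362,199), the red fin at (385,240) and the foot at (370,265).

```bash
cat > h.py <<'E'
import numpy as np,cv2
def rays(uv,cp):
    n=cv2.undistortPoints(np.asarray(uv,float).reshape(-1,1,2),cp['K'],cp['dist']).reshape(-1,2)
    return np.c_[n,np.ones(len(n))]
def cloud(d,cp,R=None,t=None):
    """world point per pixel; nan if no depth"""
    h,w=d.shape;u,v=np.meshgrid(np.arange(w),np.arange(h))
    c=rays(np.c_[u.ravel(),v.ravel()],cp)*d.reshape(-1,1)
    R=cp['rotation'] if R is None else R;t=cp['position'] if t is None else t
    P=(c@R.T+t).reshape(h,w,3);P[d<=0]=np.nan
    return P
def wristpose(s,cp):
    T=cp['tool_from_camera'];return s['tcp_rot']@T[:3,:3],s['tcp_rot']@T[:3,3]+s['position']
def onplane(uv,cp,z,R=None,t=None):
    R=cp['rotation'] if R is None else R;t=cp['position'] if t is None else t
    r=rays(uv,cp)@R.T;return t+r*((z-t[2])/r[:,2])[:,None]
def blobs(m,P,amin=15):
    n,l,st,c=cv2.connectedComponentsWithStats(m.astype(np.uint8))
    for i in range(1,n):
        if st[i,4]<amin:continue
        q=P[l==i];q=q[~np.isnan(q[:,0])]
        if len(q):print(np.round(c[i]),st[i,4],'med',np.round(np.median(q,0),3),'lo',np.round(np.percentile(q,3,axis=0),3),'hi',np.round(np.percentile(q,97,axis=0),3))
E
python3 - <<'E'
from rig import *
from h import *
for n in("scene","side"):
    f=np.load(f"pics/{n}0.npz");p,d=f['p'],f['d'];cp=camera_params(n);P=cloud(d,cp)
    hsv=cv2.cvtColor(p,cv2.COLOR_RGB2HSV);H,S,V=[hsv[...,i].astype(int) for i in range(3)]
    ok=(P[...,2]>-0.02)&(P[...,2]<0.25)&(P[...,0]>0)&(P[...,0]<1.2)&(abs(P[...,1])<0.9)
    print(n,'copper');blobs(ok&(H>4)&(H<14)&(S>110)&(V>70),P)
    print('red');blobs(ok&((H<4)|(H>174))&(S>150)&(V>90),P)
    print('blue');blobs(ok&(H>95)&(H<125)&(S>130)&(V>60),P)
    print('black');blobs(ok&(V<55)&(P[...,2]>0.003),P)
    print('high');blobs(ok&(P[...,2]>0.04)&(P[...,1]<0)&(S<60),P)
    z=ok&(abs(P[...,2])<0.01);print('bench',np.nanpercentile(P[z],[1,99],axis=0), np.nanmedian(P[z][:,2]))
E
python3 -c "
import cv2
a=cv2.imread('pics/side0.png')[170:320,250:450];cv2.imwrite('pics/crop1.png',cv2.resize(a,None,fx=4,fy=4,interpolation=2))"
```

```text
scene copper
[237. 177.] 1408 med [0.798 0.214 0.087] lo [0.752 0.153 0.02 ] hi [0.884 0.276 0.162]
[236. 205.] 24 med [0.79  0.247 0.009] lo [0.769 0.232 0.006] hi [0.816 0.257 0.013]
[335. 226.] 38 med [0.444 0.18  0.039] lo [0.428 0.166 0.024] hi [0.459 0.196 0.041]
[310. 234.] 54 med [0.475 0.259 0.039] lo [0.46  0.244 0.026] hi [0.49  0.276 0.042]
[333. 298.] 72 med [0.267 0.44  0.04 ] lo [0.253 0.421 0.038] hi [0.283 0.453 0.043]
red
[314. 171.] 61 med [0.6  0.08 0.13] lo [0.588 0.068 0.115] hi [0.609 0.084 0.143]
[280. 199.] 24 med [0.702 0.125 0.011] lo [0.691 0.115 0.004] hi [0.73  0.135 0.016]
[219. 237.] 99 med [0.697 0.401 0.013] lo [0.661 0.38  0.008] hi [0.735 0.438 0.016]
[157. 301.] 98 med [0.553 0.717 0.07 ] lo [0.548 0.708 0.053] hi [0.564 0.724 0.079]
[250. 298.] 16 med [0.437 0.545 0.022] lo [0.431 0.542 0.017] hi [0.444 0.548 0.025]
[227. 320.] 891 med [0.412 0.631 0.026] lo [0.356 0.607 0.008] hi [0.524 0.65  0.029]
[211. 336.] 448 med [0.417 0.685 0.021] lo [0.369 0.667 0.006] hi [0.495 0.699 0.024]
[158. 350.] 420 med [0.462 0.788 0.038] lo [0.437 0.76  0.035]
[... 3420 characters left out ...]
.364 0.297 0.023]
[397. 278.] 102 med [ 0.611 -0.01   0.092] lo [ 0.605 -0.033  0.088] hi [0.617 0.015 0.097]
[333. 334.] 27 med [ 0.461 -0.065  0.012] lo [ 0.438 -0.072  0.009] hi [ 0.489 -0.055  0.015]
black
high
[110. 272.] 117 med [ 0.077 -0.019  0.238] lo [ 0.074 -0.041  0.213] hi [ 0.078 -0.003  0.249]
[403. 292.] 46 med [ 0.614 -0.039  0.083] lo [ 0.607 -0.042  0.072] hi [ 0.622 -0.033  0.093]
[330. 315.] 680 med [ 0.459 -0.047  0.055] lo [ 0.429 -0.068  0.041] hi [ 0.489 -0.019  0.058]
[111. 346.] 479 med [ 0.043 -0.05   0.068] lo [ 0.003 -0.066  0.052] hi [ 0.068 -0.006  0.078]
bench [[ 0.03116162 -0.11738135 -0.00597359]
 [ 0.92196296  0.84108998  0.00915494]] 0.0007239031603744617
```

View pics/crop1.png

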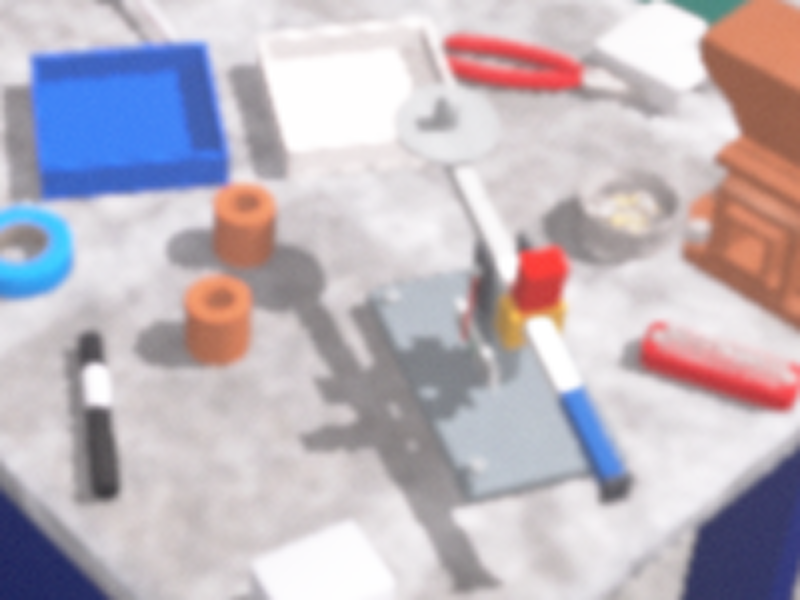

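The crop shows the target bushing at (218,320), the taller neighbour behind it, the steel pan at (447,123), the poise on the white bar, the blue outer bar at (595,430), and the marker well clear. Next I'll check reach and fit the balance, then take one wrist look from above.

```bash
cat >> h.py <<'E'
def down(yaw):
    """tool down, closing axis (tool y) at angle yaw in the world xy plane"""
    y=np.array([np.cos(yaw),np.sin(yaw),0]);z=np.array([0,0,-1.]);return np.c_[np.cross(y,z),y,z]
E
python3 - <<'E'
from rig import *
from h import *
for n in("scene","side"):
    f=np.load(f"pics/{n}0.npz");p,d=f['p'],f['d'];P=cloud(d,camera_params(n))
    m=(P[...,2]>0.06)&(P[...,2]<0.2)&(P[...,0]>0.5)&(P[...,0]<0.68)&(P[...,1]>-0.08)&(P[...,1]<0.28)
    q=P[m]
    for a in np.arange(-.06,.27,.02):
        w=q[(q[:,1]>=a)&(q[:,1]<a+.02)]
        if len(w):print(n,round(a,2),len(w),'x',np.round(np.percentile(w[:,0],[3,50,97]),3),'z',np.round(np.percentile(w[:,2],[3,50,97]),3))
for yaw in np.deg2rad([-20,70,97,160,-83]):
    for pos in([.53,.17,.32],[.445,.178,.05]):
        j=inverse_kinematics(pos,down(yaw));print(np.rad2deg(yaw).round(),pos,None if j is None else np.round(j,2))
E
```

```text
scene -0.06 3 x [0.608 0.611 0.619] z [0.081 0.085 0.088]
scene -0.04 23 x [0.604 0.607 0.619] z [0.073 0.087 0.091]
scene -0.02 15 x [0.604 0.606 0.613] z [0.079 0.087 0.092]
scene 0.0 18 x [0.602 0.604 0.611] z [0.08  0.09  0.095]
scene 0.02 19 x [0.599 0.602 0.611] z [0.084 0.094 0.097]
scene 0.04 8 x [0.594 0.6   0.603] z [0.088 0.098 0.124]
scene 0.06 84 x [0.584 0.592 0.614] z [0.087 0.125 0.143]
scene 0.08 93 x [0.584 0.598 0.616] z [0.081 0.108 0.14 ]
scene 0.1 82 x [0.577 0.586 0.611] z [0.061 0.097 0.11 ]
scene 0.12 83 x [0.581 0.593 0.609] z [0.062 0.079 0.109]
scene 0.14 22 x [0.586 0.589 0.597] z [0.097 0.108 0.112]
scene 0.16 5 x [0.587 0.59  0.593] z [0.11  0.112 0.114]
scene 0.18 29 x [0.563 0.582 0.615] z [0.118 0.124 0.126]
scene 0.2 82 x [0.557 0.584 0.615] z [0.107 0.127 0.146]
scene 0.22 52 x [0.563 0.584 0.613] z [0.125 0.128 0.131]
scene 0.24 10 x [0.576 0.586 0.6  ] z [0.126 0.129 0.132]
side -0.06 19 x [0.607 0.614 0.621] z [0.081 0.089 0.093]
side -0.04 84 x [0.607 0.613 0.621] z [0.073 0.088 0.094]
side -0.02 65 x [0.605 0.609 0.618] z [0.081 0.092 0.096]
s
[... 735 characters left out ...]
132]
-20.0 [0.53, 0.17, 0.32] [ 0.43  0.41 -1.08  1.69  0.38  1.27 -1.08]
-20.0 [0.445, 0.178, 0.05] [ 0.21  0.62 -0.87  2.13  0.74  0.73 -1.5 ]
70.0 [0.53, 0.17, 0.32] [ 0.46  0.43 -1.13  1.69  0.41  1.28  0.46]
70.0 [0.445, 0.178, 0.05] [ 0.29  0.69 -0.99  2.12  0.84  0.79 -0.02]
97.0 [0.53, 0.17, 0.32] [ 0.46  0.44 -1.14  1.69  0.41  1.28  0.93]
97.0 [0.445, 0.178, 0.05] [ 0.28  0.68 -0.97  2.12  0.82  0.78  0.47]
160.0 [0.53, 0.17, 0.32] [ 0.48  0.45 -1.17  1.69  0.43  1.29  2.01]
160.0 [0.445, 0.178, 0.05] [ 0.4   0.82 -1.18  2.12  0.99  0.94  1.43]
-83.0 [0.53, 0.17, 0.32] [ 0.37  0.38 -0.99  1.7   0.33  1.25 -2.14]
-83.0 [0.445, 0.178, 0.05] [ 0.01  0.53 -0.6   2.14  0.51  0.62 -2.4 ]
```

```bash
python3 - <<'E'
from rig import *
from h import *
movep([.53,.17,.32],down(np.deg2rad(-20)))
s=sense();p,d=camera("wrist");print(s['time_s'],s['position'],s['finger_gap'])
R,t=wristpose(s,camera_params("wrist"))
cv2.imwrite("pics/w1.png",p[:,:,::-1]);np.savez("pics/w1.npz",p=p,d=d,R=R,t=t)
P=cloud(d,camera_params("wrist"),R,t)
hsv=cv2.cvtColor(p,cv2.COLOR_RGB2HSV);H,S,V=[hsv[...,i].astype(int) for i in range(3)]
print('copper top');blobs((H>4)&(H<14)&(S>110)&(V>70)&(P[...,2]>.035)&(P[...,2]<.045),P)
print('red');blobs(((H<4)|(H>174))&(S>150)&(V>90)&(P[...,2]>.03),P)
print('blue');blobs((H>95)&(H<125)&(S>130)&(V>60),P)
print('pan');m=(P[...,2]>.115)&(P[...,2]<.16)&(P[...,1]>.17)&(P[...,1]<.26)&(P[...,0]>.54)&(P[...,0]<.63);blobs(m,P)
print('pin');blobs(m&(P[...,2]>.137),P,3)
print('whitebin walls');blobs((P[...,2]>.02)&(P[...,2]<.035)&(S<60)&(P[...,1]>.28),P,100)
E
```

```text
3.1833 [0.53045671 0.16899342 0.31976707] 0.08513878311995103
copper top
[3. 6.] 84 med [0.281 0.42  0.037] lo [0.274 0.415 0.035] hi [0.286 0.424 0.039]
[252.  96.] 786 med [0.477 0.257 0.038] lo [0.46  0.24  0.037] hi [0.494 0.274 0.04 ]
[529.  94.] 19 med [0.754 0.158 0.037] lo [0.752 0.156 0.035] hi [0.757 0.161 0.044]
[545. 109.] 101 med [0.765 0.138 0.044] lo [0.756 0.13  0.043] hi [0.771 0.146 0.045]
[255. 174.] 660 med [0.446 0.178 0.038] lo [0.428 0.16  0.036] hi [0.463 0.195 0.04 ]
red
[436. 245.] 900 med [0.602 0.078 0.14 ] lo [0.591 0.063 0.115] hi [0.613 0.082 0.144]
blue
[162.  30.] 7699 med [0.403 0.353 0.003] lo [0.359 0.321 0.001] hi [0.478 0.393 0.027]
[142. 126.] 1963 med [0.343 0.27  0.017] lo [0.306 0.241 0.004] hi [0.368 0.299 0.019]
[332. 299.] 154 med [ 0.469 -0.022  0.012] lo [ 0.429 -0.05   0.008] hi [ 0.493 -0.013  0.016]
pan
[375. 106.] 4499 med [0.588 0.212 0.126] lo [0.561 0.184 0.122] hi [0.615 0.238 0.143]
pin
[378. 111.] 316 med [0.588 0.209 0.143] lo [0.581 0.202 0.138] hi [0.595 0.216 0.147]
whitebin walls
[291.  11.] 459 med [0.543 0.318 0.026] lo [0.518 0.315 0.021] hi [0.585 0.338 0.028]
```

View pics/w1.png

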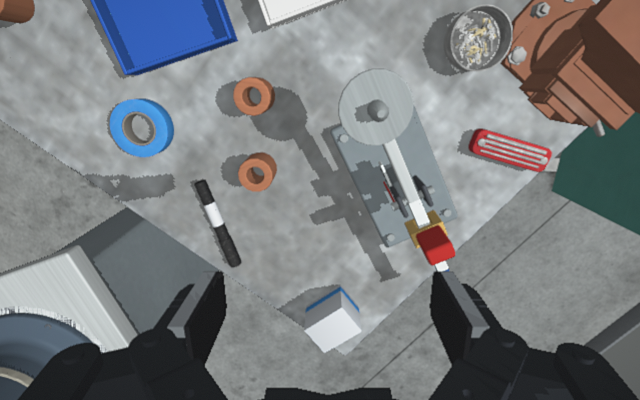

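The wrist view shows the target bushing at (257,172), its neighbour at (253,96), the pan and pin at (377,108), and the fin at (436,245). Heights come out at 0.038, 0.126 and 0.143, so they match to about 2 mm. Next I grasp the bushing.

```bash
python3 - <<'E'
from rig import *
from h import *
R=down(np.deg2rad(-20))
movep([.446,.178,.12],R)
move_l([.446,.178,.034],feed=.12)
command_gripper(0.03,25)
s=sense();print(s['time_s'],s['position'],s['finger_gap'],s['gripper_force'])
move_l([.446,.178,.22],feed=.2)
s=sense();print(s['finger_gap'],s['gripper_force'],s['wrist_force'])
move_l([.588,.2105,.22],feed=.2)
p,d=camera("scene");cv2.imwrite("pics/s2.png",cv2.resize(p[120:220,260:420,::-1],None,fx=4,fy=4))
move_l([.588,.2105,.19],feed=.1)
s=sense();f0=s['wrist_force'];print(s['time_s'],s['position'],f0)
hit=move_l([.588,.2105,.146],feed=.03,until_force=5)
s=sense();print(hit,s['time_s'],s['position'],s['wrist_force']-f0,s['finger_gap'])
E
```

```text
5.4583 [0.44621035 0.17806264 0.03455389] 0.03949944617202156 24.923890829086304
0.03966124161878362 25.58390351012349 [-0.30973226 -0.00967277 -3.18098148]
7.9167 [0.58759411 0.21022097 0.18940167] [-0.17547217  0.04674617 -2.02877632]
True 9.2417 [0.5880144  0.21247431 0.14739335] [0.95863116 1.09203126 1.62288385] 0.03972409938420656
```

```bash
python3 - <<'E'
from rig import *
from h import *
command_gripper(0.055)
sleep(0.6)
s=sense();z=s['position'];move_l([z[0],z[1],.22],feed=.15)
print(sense()['time_s'])
a=[]
for n in("scene","side"):
    p,d=camera(n);np.savez(f"pics/{n}3.npz",p=p,d=d);P=cloud(d,camera_params(n))
    hsv=cv2.cvtColor(p,cv2.COLOR_RGB2HSV);H,S,V=[hsv[...,i].astype(int) for i in range(3)]
    m=(P[...,2]>0.06)&(P[...,2]<0.2)&(P[...,0]>0.5)&(P[...,0]<0.68)&(P[...,1]>-0.08)&(P[...,1]<0.28)
    blobs(m&(H>4)&(H<14)&(S>110)&(V>70)&(P[...,1]>.15),P)
    blobs(m&((H<4)|(H>174))&(S>150)&(V>90),P);blobs(m&(H>95)&(H<125)&(S>130)&(V>60),P)
    c=p[120:220,260:420] if n=="scene" else p[170:300,290:450]
    a.append(cv2.resize(c[:100],(640,400) ,interpolation=2) if n=="scene" else cv2.resize(c,(640,520),interpolation=2))
cv2.imwrite("pics/s3.png",cv2.resize(np.vstack(a)[:,:,::-1],None,fx=.65,fy=.65))
E
```

```text
10.7833
[289. 189.] 159 med [0.58  0.227 0.134] lo [0.566 0.205 0.11 ] hi [0.599 0.237 0.144]
[313. 169.] 64 med [0.598 0.087 0.14 ] lo [0.589 0.079 0.124] hi [0.61  0.094 0.153]
[328. 164.] 22 med [ 0.609 -0.01   0.12 ] lo [ 0.604 -0.033  0.117] hi [0.614 0.013 0.124]
[360. 200.] 264 med [0.587 0.201 0.135] lo [0.572 0.194 0.112] hi [0.603 0.228 0.146]
[384. 234.] 151 med [0.602 0.072 0.145] lo [0.591 0.069 0.126] hi [0.613 0.085 0.155]
[399. 268.] 74 med [ 0.61  -0.009  0.122] lo [ 0.605 -0.031  0.118] hi [0.616 0.014 0.126]
```

View pics/s3.png

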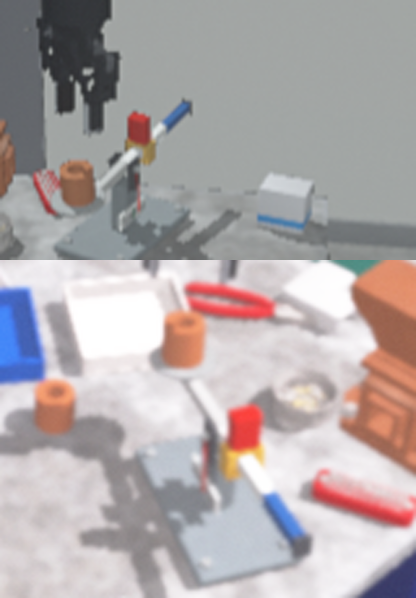

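The upper panel (scene) shows the bushing standing down on the pan at (78,184) with the blue end high. The lower panel (side) shows it seated at (183,340). Its top at z 0.145 is the lowered pan at 0.105 plus 40 mm, so it is home. Next I push the poise with the fingers straddling the fin, without pinching.

```bash
cat > bal.py <<'E'
from rig import *
from h import *
YB=np.deg2rad(95.8);U=-np.array([np.cos(YB),np.sin(YB)]);PV=np.array([.598,.1125]);ZT=.155
def at(r,z=ZT):return [*(PV+r*U),z]
def tilt(pd=None):
    p,d=pd or camera("side");P=cloud(d,camera_params("side"))
    hsv=cv2.cvtColor(p,cv2.COLOR_RGB2HSV);H,S,V=[hsv[...,i].astype(int) for i in range(3)]
    r=(P[...,:2]-PV)@U;l=(P[...,:2]-PV)@np.array([-U[1],U[0]])
    m=(H>95)&(H<125)&(S>130)&(V>60)&(P[...,2]>.07)&(P[...,2]<.15)&(r>.1)&(r<.16)&(abs(l)<.02)
    red=((H<4)|(H>174))&(S>150)&(V>90)&(P[...,2]>.1)&(P[...,2]<.18)&(r>0)&(r<.16)&(abs(l)<.03)
    return (np.median((P[m][:,2]-.107)/r[m]),m.sum(),np.percentile(r[red],[3,50,97]).round(4) if red.sum() else None)
E
python3 - <<'E'
from bal import *
for k in(0,3):
    f=np.load(f"pics/side{k}.npz");print(tilt((f['p'],f['d'])))
movep(at(.033,.225),down(YB))
move_l(at(.033),feed=.15,until_force=4)
command_gripper(.034)
s=sense();f0=s['wrist_force'];print(s['time_s'],s['position'],s['finger_gap'],f0)
th,p=.12,.005
for i in range(3):
    p=p+(.03 if th>.1 else th/5) if i else .05
    rt=p+.03-.031*th+.008
    print('hit',move_l(at(rt),feed=.05,until_force=8),(sense()['wrist_force']-f0).round(2))
    move_l(at(rt-.008),feed=.08);sleep(1.0)
    t=tilt();th=t[0];print(i,'p',round(p,4),'tilt',t,'t',sense()['time_s'],(sense()['wrist_force']-f0).round(2))
    if th<.015:break
E
```

```text
(np.float64(-0.11719060880499539), np.int64(94), array([0.0385, 0.0486, 0.0518]))
(np.float64(0.1246025902222243), np.int64(71), array([0.028 , 0.0405, 0.044 ]))
13.575 [0.60161204 0.07977056 0.15567993] 0.03421561966562488 [-0.80793304  0.83350873 -0.16192345]
hit False [ 0.47 -0.88  0.5 ]
0 p 0.05 tilt (np.float64(0.07277182153515635), np.int64(80), array([0.0657, 0.0816, 0.0948])) t 16.05 [ 0.76 -0.27 -0.04]
hit False [ 1.47 -0.41  0.56]
1 p 0.0646 tilt (np.float64(-0.012679747445607186), np.int64(75), array([0.0776, 0.1007, 0.1088])) t 17.9833 [ 1.29 -0.11 -1.2 ]
```

```bash
python3 - <<'E'
from bal import *
s=sense();r=(s['position'][:2]-PV)@U
command_gripper(.05)
move_l(at(r,.25),feed=.2);move_l([*(PV+.09*U+np.array([0.08,0])),.27],feed=.2)
print(tilt())
s=sense();p,d=camera("wrist");cp=camera_params("wrist");R,t=wristpose(s,cp);print(s['time_s'])
np.savez("pics/w4.npz",p=p,d=d,R=R,t=t)
P=cloud(d,cp,R,t);r=(P[...,:2]-PV)@U;l=(P[...,:2]-PV)@np.array([-U[1],U[0]])
hsv=cv2.cvtColor(p,cv2.COLOR_RGB2HSV);H,S,V=[hsv[...,i].astype(int) for i in range(3)]
ok=(abs(l)<.03)&(r>-.02)&(r<.18)&(P[...,2]>.07)
for n,m in dict(red=((H<4)|(H>174))&(S>150)&(V>90),blue=(H>95)&(H<125)&(S>130),brass=(H>15)&(H<32)&(S>110),white=(S<40)&(V>150)&(P[...,2]>.1)).items():
    q=ok&m
    if q.sum():print(n,q.sum(),'r',np.percentile(r[q],[2,50,98]).round(4),'z',np.percentile(P[q][:,2],[2,50,98]).round(4))
v,u=np.where(ok);a=p[max(v.min()-20,0):v.max()+20,max(u.min()-20,0):u.max()+20];k=min(800/a.shape[1],600/a.shape[0]);print(u.min()-20,v.min()-20,k)
cv2.imwrite("pics/w4.png",cv2.resize(a[:,:,::-1],None,fx=k*.99,fy=k*.99,interpolation=2))
E
```

```text
(np.float64(-0.011317013722168005), np.int64(72), array([0.0942, 0.1033, 0.1063]))
19.5167
red 1057 r [0.0895 0.0972 0.1055] z [0.1443 0.146  0.1476]
blue 937 r [0.1089 0.1298 0.151 ] z [0.1021 0.1038 0.1053]
brass 127 r [0.0885 0.0964 0.105 ] z [0.1098 0.1111 0.1127]
white 2526 r [-0.0176  0.0318  0.0851] z [0.1022 0.1051 0.1068]
229 36 2.857142857142857
```

View pics/w4.png

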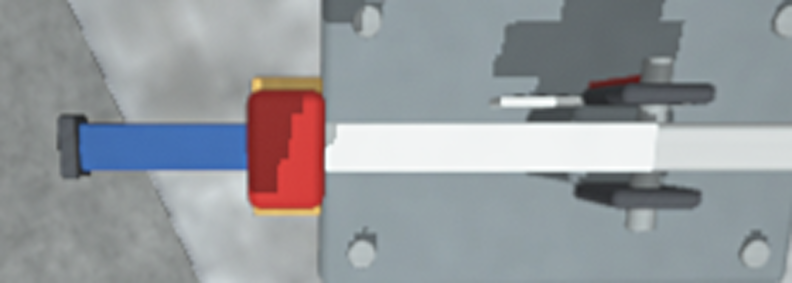

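The wrist crop shows the poise centre at column 287, between the blue bar on the left and the white bar on the right. The fin and saddle centre sit at r ≈ 0.097 m, past the 0.093 border, so poise ≈ 0.067 and it is on blue. The tilt is steady at about -0.013, within the level limit. Next I fetch the bushing and put it in the blue bin.

```bash
python3 - <<'E'
from bal import *
R5=down(np.deg2rad(5.8))
movep([.588,.2125,.26],R5);command_gripper(.06)
print('tilt',tilt())
s=sense();p,d=camera("wrist");cp=camera_params("wrist");R,t=wristpose(s,cp)
P=cloud(d,cp,R,t);hsv=cv2.cvtColor(p,cv2.COLOR_RGB2HSV);H,S,V=[hsv[...,i].astype(int) for i in range(3)]
m=(H>4)&(H<14)&(S>110)&(V>70)&(abs(P[...,0]-.588)<.04)&(abs(P[...,1]-.212)<.04)&(P[...,2]>.148)&(P[...,2]<.165)
print(m.sum());q=P[m];c=(np.percentile(q,1,axis=0)+np.percentile(q,99,axis=0))/2
print(c,np.percentile(q,99,axis=0)-np.percentile(q,1,axis=0),s['time_s'])
np.savez("pics/c.npz",c=c)
E
```

```text
tilt (np.float64(-0.01180215190038018), np.int64(73), array([0.094 , 0.1035, 0.1061]))
2121
[0.58737717 0.21109018 0.15252724] [0.03613457 0.03702318 0.00810984] 21.4083
```

```bash
python3 - <<'E'
from bal import *
x,y=.5875,.2115
f0=sense()['wrist_force']
print(move_l([x,y,.152],feed=.1,until_force=6))
command_gripper(.03,20)
s=sense();print(s['time_s'],s['position'],s['finger_gap'],s['gripper_force'],(s['wrist_force']-f0).round(2))
move_l([x,y,.185],feed=.05);s=sense();print((s['wrist_force']-f0).round(2),s['finger_gap'])
move_l([x,y,.24],feed=.15)
move_l([.42,.385,.24],feed=.2);move_l([.42,.385,.06],feed=.15)
s=sense();f0=s['wrist_force'];print(s['finger_gap'],move_l([.42,.385,.034],feed=.02,until_force=3))
s=sense();print(s['position'],(s['wrist_force']-f0).round(2),s['time_s'])
command_gripper(.06);move_l([.42,.385,.27],feed=.15);movep([.45,.2,.36],down(np.deg2rad(5.8)))
sleep(.3);print(sense()['time_s'],tilt())
s=sense();p,d=camera("scene");a=p[140:320,220:400];cv2.imwrite("pics/s5.png",cv2.resize(a[:,:,::-1],(580,580),interpolation=2))
p,d=camera("side");a=p[170:300,240:450];np.savez("pics/side5.npz",p=p,d=d)
P=cloud(d,camera_params("side"));hsv=cv2.cvtColor(p,cv2.COLOR_RGB2HSV);H,S,V=[hsv[...,i].astype(int) for i in range(3)]
blobs((H>4)&(H<14)&(S>110)&(V>70)&(P[...,2]<.1)&(P[...,0]<.55),P)
E
```

```text
False
23.0 [0.58784658 0.21179114 0.15251983] 0.03902093311114614 21.591445365920663 [0.83 1.26 0.92]
[-0.89  0.02 -3.03] 0.039233974873054876
0.038937729917046436 True
[0.4198826  0.38526942 0.04036289] [-0.57  0.32  5.08] 27.9583
31.125 (np.float64(-0.11889872145956612), np.int64(84), array([0.0978, 0.1064, 0.1094]))
[224. 192.] 200 med [0.272 0.422 0.032] lo [0.256 0.415 0.007] hi [0.287 0.448 0.043]
[281. 196.] 184 med [0.421 0.371 0.036] lo [0.407 0.363 0.014] hi [0.436 0.398 0.048]
[311. 226.] 221 med [0.476 0.244 0.033] lo [0.462 0.238 0.007] hi [0.491 0.272 0.042]
```

View pics/s5.png

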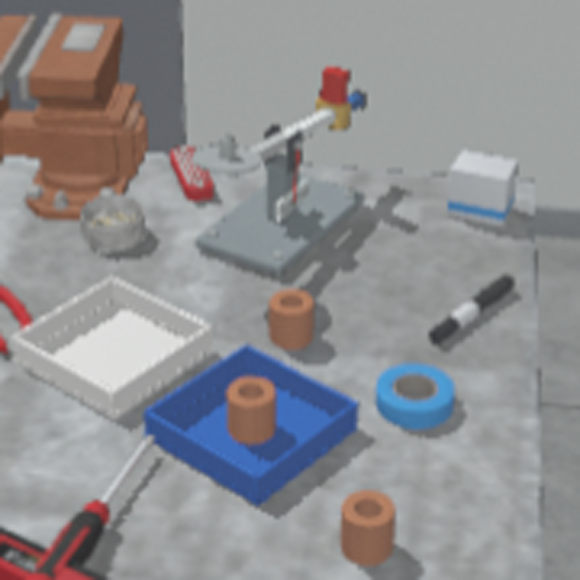

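The bushing stands upright in the blue bin at (250,410). The weight has not moved and the bystanders are undisturbed.

```bash
python3 -c "
from rig import *
print(finish_job())"
```

```text
the job is handed in; nothing more can be done
None
```

I handed the job in at about 31 s: the bushing seated fully on the pan, the beam rested level by itself (measured tilt about -0.012) with the weight about 4 mm onto the blue part (accurate to about 1.5 mm), and the bushing now stands upright in the blue bin.

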